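# Pin the decapping clamp shut on a stuck tube and hold it

### The job

The cap of the tube in the blue clamp is stuck and a colleague is about to unscrew it: swing the open front jaw shut on the tube, then drop the red-knobbed lock pin all the way down through the aligned holes at the jaws' free end and let go of it. Then pinch the two jaws together between the fingers at that end, the pin between them, and finish while still squeezing firmly, so that the tube cannot turn. Keep the tube standing in the clamp and leave the black-knobbed pin and the things round about where they are.

Things in the scene. Friction and masses are not known exactly. Their poses are not given: they have to be found in the camera images.
- clamp: aluminium base plate of the clamp, 92 (x) x 164 (y) x 10 mm, screwed to the bench (screw heads 5 mm high near the corners). Origin: centre of its underside. +x is the side of the fixed back jaw, the front jaw opens to -x; -y runs along the jaws: hinge at y +55 mm, tube at +15, pin hole at -55. The closed jaws meet at x = 0
- back_jaw: the fixed blue jaw, x 1.5 to 22 mm, heights to 64 mm (origin and axes as the clamp's). At the free end (clamp y -36 to -71 mm) its outer face x = +22 mm is flat: a place for one finger. Two steel lugs reach from it to x = -14 mm, heights 20 to 32 and 46 to 58 mm, with 12 mm holes on the pin axis
- front_jaw: the swinging blue jaw, mirror image, heights 14 to 64 mm. Origin on the hinge axis at bench height; axes turn with it and equal the clamp's when shut (length along its -y, 126 mm; outer face x = -22 mm). Its steel tongue (heights 33 to 45 mm, 12 mm hole) enters between the back jaw's lugs. A rubber vee in each jaw takes the tube. Shut, the free end is 44 mm across the outer faces
- jaw_hinge (a joint): angle of the front jaw in rad: 0 shut on the tube (the three holes in line), about 0.45 to 0.9 at the start, growing as it opens towards the clamp's -x side (clockwise seen from above). Stiff hinge: it stays where it is left and takes about 0.5 N at the free end to move; it is stopped by the tube at about 0
- hinge_axis (a point): point on the upright hinge axis, 40 mm above the bench
- jaw_cheek (a point): centre of the flat outer face of the front jaw at its free end (35 mm long, 50 mm high), 110 mm from the hinge along the jaw, 45 mm above the bench: push here to close, squeeze here at the end
- pin_hole (a point): centre of the mouth of the pin hole in the upper lug, 58 mm above the bench; upright hole of 12 mm through all three lugs. It belongs to the fixed half and does not move with the front jaw
- lock_pin: the lock pin with the RED knob: steel shaft 10 mm thick, 41 mm long, nose tapered over 6 mm to 5 mm; round knob 22 mm wide, 20 mm high; about 60 g. Origin: centre of the tip; z up. Stands nose down in one of the two holes of the pin stand. Fully home in the clamp, the knob sits on the upper lug and the tip is 17 mm above the bench
- lock_pin_knob (a point): middle of the red knob, on the pin's axis, 52 mm above the tip
- short_pin: a shorter pin with a BLACK knob for another clamp: like the lock pin but with a shaft of 25 mm (origin at its tip); stands in the other hole of the stand; leave it
- pin_stand: white block with two 12 mm holes 60 mm apart along its y axis (at y +30 and -30 mm), fixed to the bench: 66 x 126 mm at the foot, block 46 x 106 mm, top 50 mm above the bench. Origin: centre of its underside. The knobs rest on its top, so that their middles are 61 mm above the bench
- stuck_tube: sample tube 15.5 mm thick, 108 mm high with a red screw cap 18.5 mm wide, standing nearly upright, a little loose, in a cup of the clamp 24 mm deep, its bottom 10 mm above the bench (cap top at 118 mm; 40 mm from the hinge, 70 mm from the pin hole). Origin: centre of its bottom
- cap_box: bystander: small clear-lidded box of spare caps, 85 x 108 x 40 mm, origin at the centre of its underside
- dropper: bystander: brown dropper bottle, 33 mm wide, 102 mm high, origin at the centre of its bottom
- marker_black: bystander: white marker pen with a black cap lying on the bench, 135 mm long

How it is judged:
By the outcome, as a careful person would: the job done as asked, in the order asked, and still so for the second after the job is handed in, while the arm keeps its last pose, push and grip.
It also fails if it takes over 56 s, if anything falls off the work surface, if the arm or the gripper's body presses on something with over 40 N, if the wrist force passes 120 N, or if a joint passes its speed limit or range.

### The arm

A 7-joint arm with a two-finger parallel gripper is mounted at the origin on the work surface; the furniture and walls round the work are solid. World frame = base frame: x ahead of the robot, y to its left, z up, the work surface at z = 0. Lengths are in m, angles in degrees, forces in N, time in s.
With the tool pointing down it reaches from about 0.425 to 0.95 m from the base axis. Payload 16.7 kg.
Tool frame: the origin (TCP) lies between the finger pads; the fingertips stand 8 mm ahead of it and the grasp point (between the pads) lies 11 mm behind it; z points along the fingers, y is the line along which they close (so a half turn about z gives the same grasp; the last joint's range is limited). The gripper opens to 94 mm and grips with 3 to 60 N. Pads are 16 mm wide; open, the fingers measure 119 mm over their backs; the gripper's body (75 mm by 177 mm) begins 78 mm behind the grasp point.
Start: joints at [57.21, 24.414, 4.234, 92.017, -1.954, 63.644, -3.845], TCP at [0.277, -0.616, 0.213] pointing down, gripper open.
Joint ranges: [-163.25, 163.25], [-28.42, 122.38], [-70.27, 78.77], [12.13, 141.07], [-58.53, 238.53], [9.26, 117.41], [-156.51, 156.51]. Speed limits (degrees/s): [108.29, 108.29, 136.94, 136.94, 172.46, 172.46, 172.46].

### API

Orientations are given as a 3x3 rotation matrix whose columns are the frame's x, y, z axes.
In Python, from workcell import get_state, get_image, get_calibration, finish_job gives the robot as it stands. The module is installed in compiled form; this text tells all that it offers.
- The arm moves only by the tool nudge_tcp, called as name(argument=value, ...) on one line, values as JSON. Schema: {"type":"object","properties":{"deltas":{"type":"string"},"aperture":{"type":"number"},"force":{"type":"number"},"only":{"type":"string"},"quiet":{"type":"boolean"},"lines":{"type":"string"}},"required":["deltas"],"additionalProperties":false}. deltas is a string of 1 to 12 rows, parted by a bar, with the numbers parted by commas; each row has 6 numbers: dx, dy, dz in shares of 75 cm (1.0 is 75 cm), then a rotation vector rx, ry, rz in normalised numbers (1 is 180 degrees); each row is the pose to reach, as a shift and turn from the pose commanded when the call began, along the tool's axes at that moment; what a row does not reach only later rows make up. A row lasts 1/8 s, in which the tool goes at most 0.0625 m and 10.7 degrees, less where a joint would pass 70% of its speed; a pose out of reach is approached as far as the arm can. aperture is the opening from 0.0 (shut) to 1.0 (fully open), set as the call begins (left out keeps the last). The fingers move at their own pace and stop on an object; force is the grip in N (left out, the last holds). Time passes only in rows, so rows that do not move let the fingers close. The tool returns the time, the measured TCP pose, the force, the opening and the grip force at its end. only (a regular expression) keeps the lines of the reply that match it, lines (a string "A,B") keeps lines A to B, and quiet returns only ok. Shift and turn numbers lie between -1 and 1, and a call with a number outside is refused. Input that does not fit is refused with a message, and nothing moves.
- get_state(): the state, without advancing time (a new reading comes with each control period).
- get_image(name): name is "scene" or "top" or "wrist"; returns the picture (384x512x3 uint8, red, green, blue); there is no depth.
- get_calibration(name): a dict with "fx", "fy", "cx", "cy" (pixels), "T" (4x4, takes a point from camera to world coordinates); the wrist camera has in their place "tool_from_camera" (4x4, takes a point from camera to tool coordinates, whose origin is the TCP and whose axes are the flange's). Camera axes: x right, y down, z forward; pixel columns grow to the right and rows downward; lengths in m; the calibration is good to about 2 mm. A picture is of the moment at which its call begins: read the wrist's pose just before it. get_calibration takes no time and is no camera call.
- finish_job(): hands the job in; it is judged then, once.
The state is a dict: "time": time; "joints": joint angles; "joint_velocities": joint speeds; "joint_torque": joint torques, N m; "tool_pos": TCP position; "orientation": TCP orientation; "force": force on the tool from outside, world axes, zero at the start; "moment": the same for the moment, N m; "finger_gap": opening from 0.0 (shut) to 1.0 (fully open); "grip_force": force on a finger pad.
Only numpy, scipy, OpenCV 4.12 (cv2) and the standard library are available. Lean on these libraries where they do the work, as an engineer would, in place of code of your own. Each camera call takes 0.05 s, during which the arm holds its last target. There are 200 camera calls.

## Working session

There is one attempt and no reset: what is moved stays moved. The work goes in short steps, Python scripts to look and compute and a tool call to move; the robot and the scene stay as the last step left them, time stands still between calls to the robot, and variables do not carry over. Pictures are saved under pics/ and viewed, at most 10 in all, crops included, and the job is handed in when it is done.

```bash
mkdir -p pics; cat > h.py <<'E'
import numpy as np, cv2
from workcell import *
def ray(cal,u,v,T=None):
    T=np.array(cal["T"]) if T is None else T
    d=np.array([(u-cal["cx"])/cal["fx"],(v-cal["cy"])/cal["fy"],1.0])
    return T[:3,3],T[:3,:3]@d
def onz(cal,u,v,z,T=None):
    o,d=ray(cal,u,v,T); return o+d*(z-o[2])/d[2]
def proj(cal,p):
    q=np.linalg.inv(np.array(cal["T"]))@np.r_[p,1]; return q[0]/q[2]*cal["fx"]+cal["cx"],q[1]/q[2]*cal["fy"]+cal["cy"]
def wristT(s,cal):
    T=np.eye(4);T[:3,:3]=np.array(s["orientation"]);T[:3,3]=s["tool_pos"];return T@np.array(cal["tool_from_camera"])
E
python3 - <<'E'
from h import *
np.set_printoptions(precision=4,suppress=True)
s=get_state();print(s)
for n in("top","scene"):
    im=get_image(n);cv2.imwrite(f"pics/{n}0.png",im[:,:,::-1]);
    big=cv2.resize(im,(800,600),interpolation=cv2.INTER_CUBIC);cv2.imwrite(f"pics/{n}0b.png",big[:,:,::-1])
    print(n,get_calibration(n))
print(get_calibration("wrist"))
E
```

```text
{'time': 0.0, 'joints': array([57.2102, 24.4492,  4.2296, 92.0517, -1.9538, 63.6433, -3.8451]), 'joint_velocities': array([-0.0132,  0.0563,  0.0265, -0.0446,  0.076 ,  0.0238,  0.0725]), 'joint_torque': array([  0.0012, -93.583 ,   3.6674, -45.4178,  -0.0488,   0.0201,
         0.0002]), 'tool_pos': array([ 0.2768, -0.6152,  0.2128]), 'orientation': array([[ 0.912 ,  0.4103, -0.0006],
       [ 0.4103, -0.912 ,  0.0011],
       [-0.0001, -0.0013, -1.    ]]), 'force': array([0.3302, 0.2115, 0.7311]), 'moment': array([-0.0308, -0.0031, -0.0017]), 'grip_force': 0.0, 'finger_gap': 0.9998027758618422}
top {'fx': 403.1736144731706, 'fy': 403.1736144731706, 'cx': 251.20817509748005, 'cy': 191.8157881546316, 'T': array([[-0.0044, -0.9979,  0.0651,  0.4649],
       [-1.    ,  0.0042, -0.0042, -0.0134],
       [ 0.004 , -0.0651, -0.9979,  1.126 ],
       [ 0.    ,  0.    ,  0.    ,  1.    ]])}
scene {'fx': 438.6231580221149, 'fy': 438.6231580221149, 'cx': 257.37054558952127, 'cy': 192.4290733760233, 'T': array([[-0.8883, -0.3265,  0.3229,  0.1684],
       [-0.4592,  0.624 , -0.6323,  0.7568],
       [ 0.005 , -0.71  , -0.7042,  0.9307],
       [ 0.    ,  0.    ,  0.    ,  1.    ]])}
{'fx': 280.8087536318535, 'fy': 280.8087536318535, 'cx': 249.89122564498072, 'cy': 193.29305632062963, 'tool_from_camera': array([[ 0.0006, -0.9617, -0.2742,  0.0793],
       [ 1.    ,  0.0008, -0.0005,  0.001 ],
       [ 0.0007, -0.2742,  0.9617, -0.1712],
       [ 0.    ,  0.    ,  0.    ,  1.    ]])}
```

View pics/top0b.png

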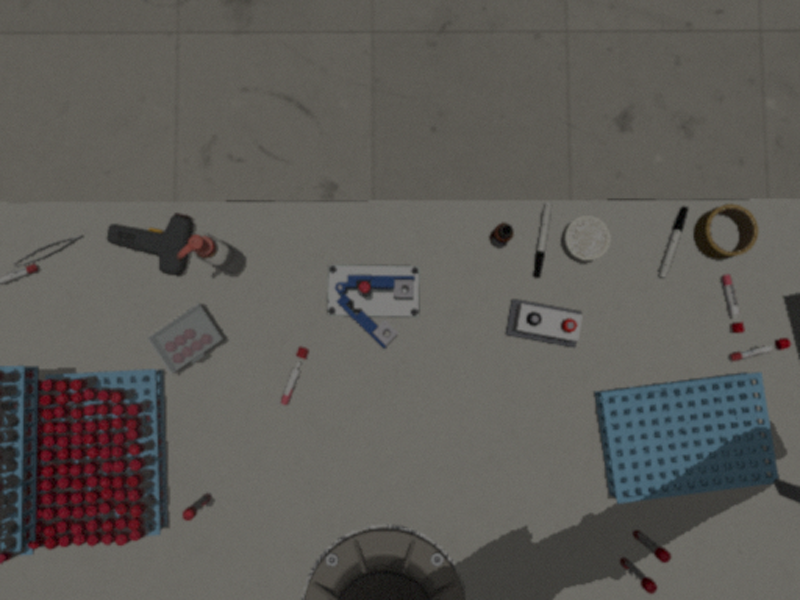

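View pics/scene0b.png

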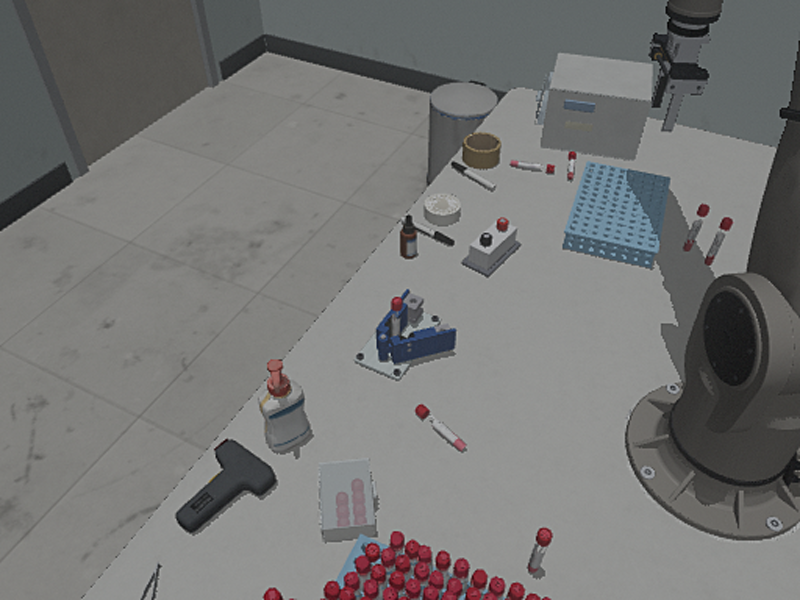

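The top view (800-px scale) shows the clamp plate at (328–419, 265–316), with its hinge at the left (340,288). The front jaw is open toward the robot, ending near (387,335). The tube cap is at (364,287), the red knob at (569,325) and the black knob at (534,319). The clamp axes are roughly aligned with the world axes.

```bash
python3 - <<'E'
from h import *
np.set_printoptions(precision=4,suppress=True)
im=cv2.imread("pics/top0.png");cal=get_calibration("top");sc=get_calibration("scene");im2=cv2.imread("pics/scene0.png")
hsv=cv2.cvtColor(im,cv2.COLOR_BGR2HSV)
def comps(m,lo,x0,x1,y0,y1,z,cal=cal):
    n,l,st,c=cv2.connectedComponentsWithStats(m.astype(np.uint8))
    for i in range(1,n):
        if st[i,4]>=lo and x0<c[i][0]<x1 and y0<c[i][1]<y1: print(st[i],c[i].round(1),onz(cal,*c[i],z))
red=((hsv[...,0]<8)|(hsv[...,0]>172))&(hsv[...,1]>140)&(hsv[...,2]>60)
print("red knob z.066");comps(red,10,340,380,195,220,0.068)
print("cap z.115");comps(red,10,215,250,170,195,0.117)
blue=(hsv[...,0]>105)&(hsv[...,0]<125)&(hsv[...,1]>110)
print("blue");comps(blue,10,200,280,165,230,0.064)
g=im.max(2)
plate=(im.min(2)>125)
print("plate/white");comps(plate,40,200,380,160,225,0.01)
dark=g<60
print("dark");comps(dark,3,205,380,160,225,0.015)
a=cv2.resize(im[160:230,200:280],(800,700),interpolation=cv2.INTER_CUBIC)[:600]
a=cv2.resize(im[164:226,205:275],(420,372),interpolation=cv2.INTER_CUBIC)
b=cv2.resize(im[186:228,320:380],(360,252),interpolation=cv2.INTER_CUBIC)
o=np.zeros((372,780,3),np.uint8);o[:,:420]=a;o[:252,420:]=b
cv2.imwrite("pics/crop1.png",np.clip(o*1.5,0,255))
hs=cv2.cvtColor(im2,cv2.COLOR_BGR2HSV)
r2=((hs[...,0]<8)|(hs[...,0]>172))&(hs[...,1]>140)&(hs[...,2]>60)
print("scene red");comps(r2,10,240,335,130,205,0.061,sc)
E
```

```text
red knob z.066
[361 205   6   7  21] [362.8 208.1] [ 0.4899 -0.3106  0.068 ]
cap z.115
[230 180   7   7  40] [232.9 183. ] [0.5533 0.0281 0.117 ]
blue
[217 177  36  45 315] [233.5 190.6] [0.5375 0.0288 0.064 ]
plate/white
dark
[341 160   7  18  87] [344.  168.5] [ 0.6013 -0.2759  0.015 ]
[211 171   3   3   7] [212.3 172. ] [0.5928 0.0894 0.015 ]
[264 172   3   3   7] [265.3 173. ] [ 0.5895 -0.0573  0.015 ]
[219 179  32  11  80] [233.6 184. ] [0.5593 0.0305 0.015 ]
[222 192   9   8  29] [225.3 196. ] [0.5261 0.0535 0.015 ]
[327 195  11  20  56] [330.6 205.3] [ 0.4992 -0.2369  0.015 ]
[211 198   3   3   7] [212.  198.7] [0.5188 0.0901 0.015 ]
[264 199   3   3   8] [264.9 199.9] [ 0.515  -0.0557  0.015 ]
[337 200   9   8  39] [340.6 203.6] [ 0.5038 -0.2645  0.015 ]
[359 206   2   4   5] [359.8 207.6] [ 0.4925 -0.3173  0.015 ]
[324 209   2   4   4] [324.2 210.5] [ 0.485  -0.2191  0.015 ]
[341 214  14   4  22] [347.9 215.5] [ 0.4708 -0.284   0.015 ]
[356 217   9   5  19] [360.5 218.2] [ 0.4633 -0.3186  0.015 ]
scene red
[318 140   7   7  19] [320.3 142.6] [ 0.493  -0.3172  0.061 ]
[251 190   6   9  34] [253.2 193.3] [ 0.5759 -0.0158  0.061 ][ WARN:0@0.460] global loadsave.cpp:1063 imwrite_ Unsupported depth image for selected encoder is fallbacked to CV_8U.
```

View pics/crop1.png

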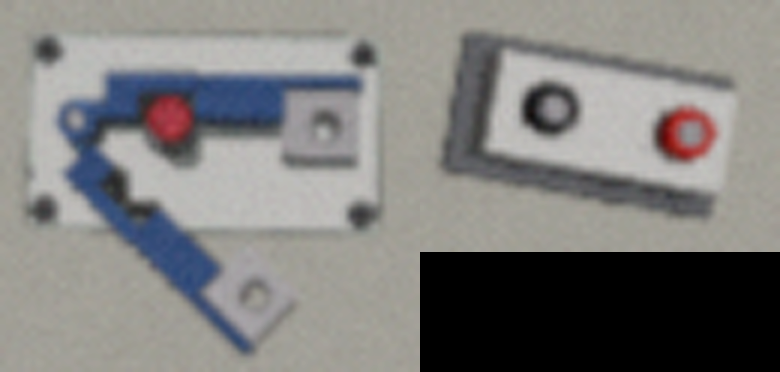

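The crop shows the hole in the upper lug at crop px (324,125), the open jaw's hole at (256,294), and the black and red knobs at (550,109) and (687,133). One tool orientation suits every step, with tool y along clamp x. I'll go over the pin stand first and look from there.

The rows are not in the units I measure in: shifts go in shares of 75 cm and turns go in shares of 180 degrees. I convert before sending: 0.319 m / 0.75 = 0.4253, -0.19 m / 0.75 = -0.2533, -64.4 degrees / 180 = -0.3578.

nudge_tcp(deltas="0.2133,-0.1267,0,0,0,-0.1778 | 0.4253,-0.2533,0,0,0,-0.3578 | 0.4253,-0.2533,0,0,0,-0.3578 | 0.4253,-0.2533,0,0,0,-0.3578 | 0.4253,-0.2533,0,0,0,-0.3578 | 0.4253,-0.2533,0,0,0,-0.3578 | 0.4253,-0.2533,0,0,0,-0.3578 | 0.4253,-0.2533,0,0,0,-0.3578 | 0.4253,-0.2533,0,0,0,-0.3578 | 0.4253,-0.2533,0,0,0,-0.3578 | 0.4253,-0.2533,0,0,0,-0.3578", aperture=1.0)

```text
time: 1.48
tool_pos: [0.4895, -0.3119, 0.2135]
orientation: [[0.025, 1.0, -0.0], [1.0, -0.025, 0.0], [0.0, -0.0, -1.0]]
force: [0.1, -0.5, 0.1]
finger_gap: 1.003
grip_force: 0.0
```

```bash
python3 - <<'E'
from h import *
np.set_printoptions(precision=4,suppress=True)
cal=get_calibration("top")
px=lambda a,b:(205+a/6,164+b/6)
print("pinhole",onz(cal,*px(324,126),.058),"jawhole",onz(cal,*px(256,294),.045),"hinge",onz(cal,*px(75,120),.064),"jawtip",onz(cal,*px(249,353),.064))
px=lambda a,b:(320+(a-420)/6,186+b/6)
print("red",onz(cal,*px(687,133),.071),"black",onz(cal,*px(550,109),.071))
s=get_state();print(s["tool_pos"],s["joints"],s["orientation"]);im=get_image("wrist");cv2.imwrite("pics/w1.png",im[:,:,::-1])
wc=get_calibration("wrist");T=wristT(s,wc);hsv=cv2.cvtColor(im,cv2.COLOR_RGB2HSV)
red=((hsv[...,0]<8)|(hsv[...,0]>172))&(hsv[...,1]>130)&(hsv[...,2]>50)
n,l,st,c=cv2.connectedComponentsWithStats(red.astype(np.uint8))
for i in range(1,n):
    if st[i,4]>40: print(st[i],c[i],onz(wc,*c[i],.066,T))
E
```

```text
pinhole [ 0.5527 -0.0387  0.058 ] jawhole [ 0.4786 -0.0082  0.045 ] hinge [0.5553 0.0711 0.064 ] jawtip [ 0.4526 -0.0052  0.064 ]
red [ 0.4896 -0.3143  0.071 ] black [ 0.5003 -0.2547  0.071 ]
[ 0.4895 -0.3119  0.2135] [ 39.2976  16.495  -15.918  103.5697   5.1273  60.6404  20.0386] [[ 0.0252  0.9997 -0.0001]
 [ 0.9997 -0.0252  0.    ]
 [ 0.     -0.0001 -1.    ]]
[242 176  19  20 168] [250.8333 185.1488] [ 0.4904 -0.3138  0.066 ]
[219 353   8  11  69] [222.5507 357.9855] [ 0.4444 -0.5652  0.066 ]
[248 354  11  13 122] [252.7869 360.1885] [ 0.4871 -0.5701  0.066 ]
```

View pics/w1.png

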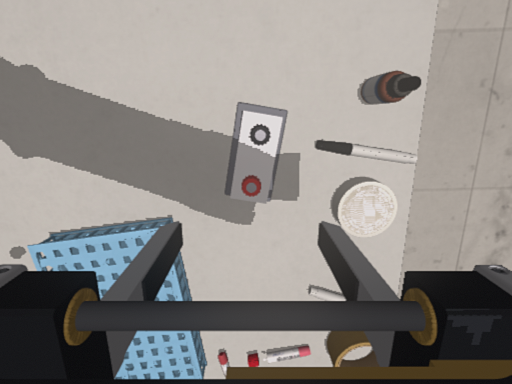

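The wrist view shows the red knob at (251,185) and the black one at (260,134). The rays put the red knob at (0.490, -0.314), which agrees with the top view. Next I go to the open jaw's outside with the fingers shut.

To row units: 0.3224 m / 0.75 = 0.4299, -0.0676 m / 0.75 = -0.0901.

nudge_tcp(deltas="0.4299,-0.0901,0,0,0,0 | 0.4299,-0.0901,0,0,0,0 | 0.4299,-0.0901,0,0,0,0 | 0.4299,-0.0901,0,0,0,0 | 0.4299,-0.0901,0,0,0,0 | 0.4299,-0.0901,0,0,0,0 | 0.4299,-0.0901,0,0,0,0 | 0.4299,-0.0901,0,0,0,0 | 0.4299,-0.0901,0.08,0,0,0 | 0.4299,-0.0901,0.1467,0,0,0 | 0.4299,-0.0901,0.1467,0,0,0", aperture=0, force=10)

```text
time: 2.9
tool_pos: [0.428, 0.0114, 0.1011]
orientation: [[0.026, 1.0, -0.006], [1.0, -0.026, 0.001], [0.0, -0.006, -1.0]]
force: [0.7, -0.1, 0.1]
finger_gap: 0.009
grip_force: 0.0
```

```bash
python3 - <<'E'
from h import *
s=get_state();im=get_image("wrist");cv2.imwrite("pics/w2.png",im[:,:,::-1]);print(s["tool_pos"],s["joints"])
E
```

```text
[0.42804442 0.01138501 0.10112707] [ 17.29543408  12.52366453 -30.07856129 126.82424506   9.00985274
  43.00074361 -20.30328521]
```

View pics/w2.png

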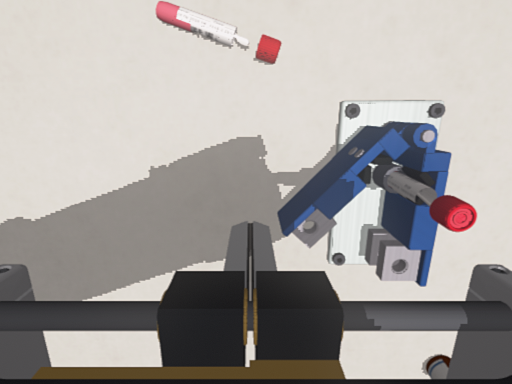

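The wrist view shows the closed fingertips at about (250,225), clear of the jaw's outer face, whose tip corner is at about (283,225). Now I descend and push along the arc.

To row units: 0.057 m / 0.75 = 0.076, 0.052 m / 0.75 = 0.0693.

nudge_tcp(deltas="0.0027,0.0053,0.04,0,0,0 | 0.0027,0.0053,0.076,0,0,0 | 0.0027,0.0053,0.076,0,0,0 | 0.0027,0.02,0.076,0,0,0 | -0.004,0.0333,0.076,0,0,0 | -0.0107,0.04,0.076,0,0,0 | -0.0173,0.048,0.076,0,0,0 | -0.0253,0.056,0.076,0,0,0 | -0.032,0.0627,0.076,0,0,0 | -0.0387,0.0693,0.076,0,0,0 | -0.0387,0.0693,0.076,0,0,0")

```text
time: 4.32
tool_pos: [0.4816, -0.0181, 0.0464]
orientation: [[0.025, 1.0, 0.0], [1.0, -0.025, 0.0], [0.0, 0.0, -1.0]]
force: [0.3, -0.5, -0.2]
finger_gap: 0.003
grip_force: 0.0
```

To row units: 0.034 m / 0.75 = 0.0453, -0.018 m / 0.75 = -0.024.

nudge_tcp(deltas="-0.0053,0.008,0,0,0,0 | -0.012,0.016,0,0,0,0 | -0.0173,0.0227,0,0,0,0 | -0.0213,0.0293,0,0,0,0 | -0.024,0.036,0,0,0,0 | -0.0267,0.0413,0,0,0,0 | -0.0267,0.0453,0,0,0,0 | -0.0267,0.0453,0,0,0,0 | -0.0267,0.0453,0,0,0,0")

```text
time: 5.45
tool_pos: [0.5148, -0.0384, 0.0465]
orientation: [[0.024, 1.0, 0.0], [1.0, -0.024, 0.0], [0.0, -0.0, -1.0]]
force: [1.1, 0.3, -1.2]
finger_gap: 0.006
grip_force: 0.0
```

```bash
python3 - <<'E'
from h import *
s=get_state();im=get_image("wrist");cv2.imwrite("pics/w3.png",im[:,:,::-1]);print(s["tool_pos"],s["force"])
E
```

```text
[ 0.51479365 -0.03838679  0.04650958] [ 1.1267801   0.29006329 -1.23148911]
```

View pics/w3.png

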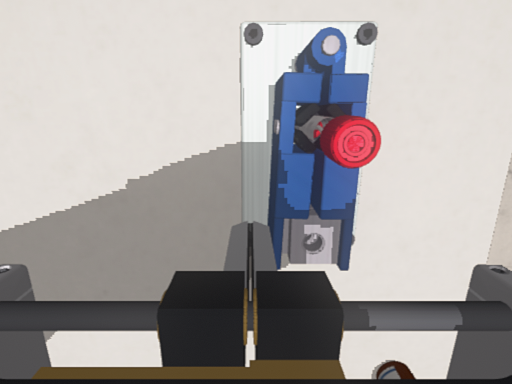

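The wrist view shows the jaw almost shut, with the front jaw's edge near (270–285, 90–268) and the lug hole at (314,242). I keep pushing until it meets resistance.

To row units: 0.005 m / 0.75 = 0.0067, 0.004 m / 0.75 = 0.0053.

nudge_tcp(deltas="0,0.0027,0,0,0,0 | 0,0.0053,0,0,0,0 | 0,0.0067,0,0,0,0 | 0,0.0067,0,0,0,0")

```text
time: 6.0
tool_pos: [0.52, -0.0386, 0.0465]
orientation: [[0.024, 1.0, 0.0], [1.0, -0.024, 0.0], [0.0, 0.0, -1.0]]
force: [-0.2, -0.7, -0.0]
finger_gap: 0.003
grip_force: 0.0
```

nudge_tcp(deltas="0,0.0013,0,0,0,0 | 0,0.0027,0,0,0,0 | 0,0.0027,0,0,0,0")

```text
time: 6.38
tool_pos: [0.5218, -0.0387, 0.0465]
orientation: [[0.024, 1.0, -0.0], [1.0, -0.024, -0.0], [-0.0, -0.0, -1.0]]
force: [-1.4, -0.7, -0.1]
finger_gap: 0.005
grip_force: 0.5
```

To row units: 0.002 m / 0.75 = 0.0027, 0.001 m / 0.75 = 0.0013.

nudge_tcp(deltas="0,0.0013,0,0,0,0 | 0,0.0027,0,0,0,0 | 0,0.0027,0,0,0,0")

```text
time: 6.75
tool_pos: [0.5219, -0.0388, 0.0461]
orientation: [[0.024, 1.0, -0.004], [1.0, -0.024, -0.0], [-0.001, -0.004, -1.0]]
force: [-12.1, 0.2, 7.4]
finger_gap: 0.008
grip_force: 5.9
```

nudge_tcp(deltas="0,0.0013,0,0,0,0 | 0,0.0027,0,0,0,0 | 0,0.0027,0,0,0,0")

```text
time: 7.12
tool_pos: [0.5221, -0.0389, 0.0458]
orientation: [[0.024, 1.0, -0.007], [1.0, -0.024, -0.001], [-0.001, -0.007, -1.0]]
force: [-22.3, 0.8, 16.4]
finger_gap: 0.007
grip_force: 11.1
```

The jaw is hard against the stop. I'll back off, rise and look down at the hole.

To row units: -0.165 m / 0.75 = -0.22, -0.03 m / 0.75 = -0.04.

nudge_tcp(deltas="0,-0.0267,0,0,0,0 | 0,-0.04,0,0,0,0 | 0,-0.04,-0.0733,0,0,0 | 0,-0.04,-0.1467,0,0,0 | 0,-0.0133,-0.22,0,0,0 | 0,0.0333,-0.22,0,0,0 | 0,0.0333,-0.22,0,0,0 | 0,0.0333,-0.22,0,0,0", aperture=1.0)

```text
time: 8.12
tool_pos: [0.5503, -0.0392, 0.2111]
orientation: [[0.024, 1.0, -0.001], [1.0, -0.024, 0.0], [0.0, -0.001, -1.0]]
force: [-0.2, 0.4, -0.0]
finger_gap: 0.819
grip_force: 0.0
```

```bash
python3 - <<'E'
from h import *
s=get_state();im=get_image("wrist");c=im[130:260,190:320];cv2.imwrite("pics/w4.png",cv2.resize(c,(585,585),interpolation=cv2.INTER_CUBIC)[:,:,::-1]);cv2.imwrite("pics/w4f.png",im[:,:,::-1])
np.savez("w4",p=s["tool_pos"],R=s["orientation"]);print(s["tool_pos"])
E
```

```text
[ 0.5503256  -0.03924602  0.21106692]
```

View pics/w4.png

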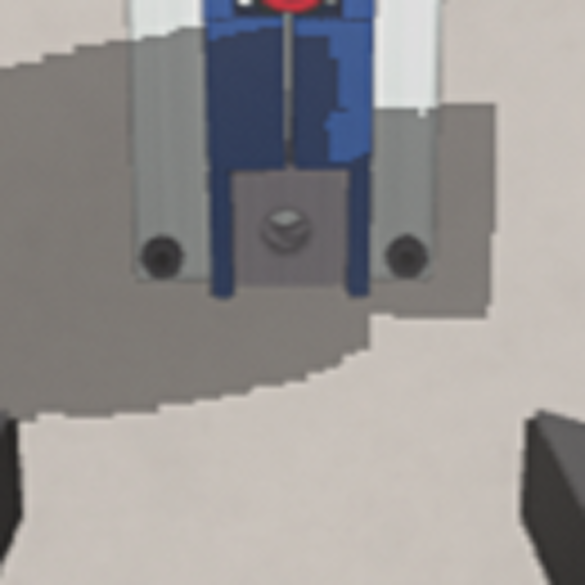

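The wrist crop shows the jaw shut: the jaws are parallel with a thin gap at x≈288, and the lug hole is centred at crop (287,231), i.e. image (253.8,181.3). Next is the red pin.

To row units: -0.277 m / 0.75 = -0.3693, -0.056 m / 0.75 = -0.0747.

```bash
python3 - <<'E'
from h import *
f=np.load("w4.npz");wc=get_calibration("wrist");T=wristT(dict(tool_pos=f["p"],orientation=f["R"]),wc)
print("hole",onz(wc,253.8,181.3,.058,T));print("screws",[onz(wc,190+a/4.5,130+b/4.5,.015,T) for a,b in((161,257),(407,257))])
E
```

```text
hole [ 0.55464079 -0.03793928  0.058     ]
screws [array([ 0.51696899, -0.05541048,  0.015     ]), array([ 0.59081333, -0.05711101,  0.015     ])]
```

nudge_tcp(deltas="-0.3693,-0.0747,0,0,0,0 | -0.3693,-0.0747,0,0,0,0 | -0.3693,-0.0747,0,0,0,0 | -0.3693,-0.0747,0,0,0,0 | -0.3693,-0.0747,0,0,0,0 | -0.3693,-0.0747,0,0,0,0 | -0.3693,-0.0747,0,0,0,0 | -0.3693,-0.0747,0.0667,0,0,0 | -0.3693,-0.0747,0.1333,0,0,0 | -0.3693,-0.0747,0.1467,0,0,0 | -0.3693,-0.0747,0.1467,0,0,0", aperture=0.6)

```text
time: 9.55
tool_pos: [0.4888, -0.3142, 0.1022]
orientation: [[0.023, 1.0, 0.0], [1.0, -0.023, 0.0], [0.0, 0.0, -1.0]]
force: [-0.6, -0.0, 0.1]
finger_gap: 0.6
grip_force: 0.0
```

```bash
python3 - <<'E'
from h import *
s=get_state();print(s["tool_pos"]);im=get_image("wrist");cv2.imwrite("pics/w5.png",im[:,:,::-1])
wc=get_calibration("wrist");T=wristT(s,wc);hsv=cv2.cvtColor(im,cv2.COLOR_RGB2HSV)
red=((hsv[...,0]<8)|(hsv[...,0]>172))&(hsv[...,1]>130)&(hsv[...,2]>40)
n,l,st,c=cv2.connectedComponentsWithStats(red.astype(np.uint8))
for i in range(1,n):
    if st[i,4]>40:
        x,y,w,h=st[i,:4]; print(st[i],c[i],onz(wc,x+w/2,y+w/2,.071,T))
E
```

```text
[ 0.48879711 -0.31417875  0.10217772]
[239 202  28  31 479] [252.15031315 216.05845511] [ 0.49102625 -0.31104093  0.071     ]
```

nudge_tcp(deltas="0.0007,0.002,0.02,0,0,0 | 0.0007,0.002,0.044,0,0,0 | 0.0007,0.002,0.044,0,0,0", aperture=0.6)

```text
time: 9.98
tool_pos: [0.4888, -0.314, 0.0669]
orientation: [[0.024, 1.0, -0.002], [1.0, -0.024, 0.001], [0.001, -0.002, -1.0]]
force: [0.7, -0.4, 0.1]
finger_gap: 0.604
grip_force: 0.0
```

nudge_tcp(deltas="0,0,0,0,0,0 | 0,0,0,0,0,0 | 0,0,0,0,0,0 | 0,0,0,0,0,0 | 0,0,0,0,0,0 | 0,0,0,0,0,0 | 0,0,0,0,0,0", aperture=0, force=25)

```text
time: 10.85
tool_pos: [0.4899, -0.3145, 0.0686]
orientation: [[0.024, 1.0, 0.0], [1.0, -0.024, -0.0], [-0.0, 0.0, -1.0]]
force: [0.4, -0.2, 2.8]
finger_gap: 0.224
grip_force: 25.0
```

The knob is gripped, gap about 21 mm as expected. Next I lift and carry it over the hole.

To row units: 0.2772 m / 0.75 = 0.3696, 0.24 m / 0.75 = 0.32.

nudge_tcp(deltas="0,0,-0.0267,0,0,0 | 0,0,-0.1067,0,0,0 | 0,0,-0.1067,0,0,0 | 0.0933,0.02,-0.1067,0,0,0 | 0.1733,0.036,-0.1067,0,0,0 | 0.2533,0.052,-0.1067,0,0,0 | 0.32,0.0667,-0.1067,0,0,0 | 0.3696,0.0759,-0.1067,0,0,0 | 0.3696,0.0759,-0.1067,0,0,0 | 0.3696,0.0759,-0.1067,0,0,0 | 0.3696,0.0759,-0.0867,0,0,0 | 0.3696,0.0759,-0.0867,0,0,0")

```text
time: 12.35
tool_pos: [0.5522, -0.0398, 0.1318]
orientation: [[0.026, 1.0, -0.002], [1.0, -0.026, 0.0], [-0.0, -0.002, -1.0]]
force: [-0.2, -0.0, -0.3]
finger_gap: 0.227
grip_force: 25.0
```

```bash
python3 - <<'E'
from h import *
s=get_state();im=get_image("wrist");c=im[140:290,180:330];cv2.imwrite("pics/w6.png",cv2.resize(c,(600,600),interpolation=cv2.INTER_CUBIC)[:,:,::-1]);
np.savez("w6",p=s["tool_pos"],R=s["orientation"]);print(s["tool_pos"],s["finger_gap"],s["grip_force"])
E
```

```text
[ 0.55218028 -0.03982179  0.13183159] 0.22707594051543398 24.957235157489777
```

View pics/w6.png

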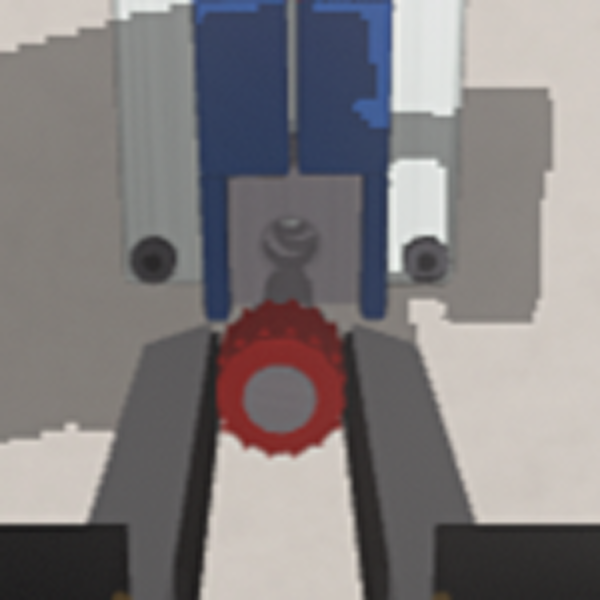

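The crop shows the pin hanging upright. The knob top is centred at crop (281,398) and the lug hole at (290,241). I'll work out the relative offset.

```bash
python3 - <<'E'
from h import *
np.set_printoptions(precision=4,suppress=True)
f=np.load("w6.npz");wc=get_calibration("wrist");T=wristT(dict(tool_pos=f["p"],orientation=f["R"]),wc)
P=lambda a,b,z:onz(wc,180+a/4,140+b/4,z,T)
h=P(290,241,.058);k=P(281,398,.1342);print(h,k,h-k)
q=dict(wc,T=T)
for z in(.0722,.0782,.1132):
    u=proj(q,np.r_[k[:2],z]);print((u[0]-180)*4,(u[1]-140)*4)
u=proj(q,np.r_[k[:2],.0722])
for a in (233,241,249): print(P(290,a,.058))
E
```

```text
[ 0.5542 -0.0373  0.058 ] [ 0.5522 -0.0405  0.1342] [ 0.002   0.0031 -0.0762]
281.33863137624655 274.5475788463257
281.313277447014 283.7906796606011
281.13683475312655 348.11513180290194
[ 0.5543 -0.0354  0.058 ]
[ 0.5542 -0.0373  0.058 ]
[ 0.5542 -0.0393  0.058 ]
```

```bash
python3 - <<'E'
from h import *
im=cv2.imread("pics/w6.png");g=cv2.cvtColor(im,cv2.COLOR_BGR2GRAY)[2::4,2::4]
for r in range(50,78,1): print(r*4,g[r,58:90])
E
```

```text
200 [108 105 104 104 104 105 105 105 104 104 103 103 104 102 104 106 105 104
 104 105 106 105 106 105 104 103 105 106 104 106 108 107]
204 [108 105 103 103 104 105 105 106 104 103 103 103 103 102 104 106 105 104
 104 105 105 105 105 105 104 104 105 106 105 106 108 106]
208 [107 106 104 103 103 104 104 105 104 103 104 104 103 102 104 105 105 104
 104 104 105 105 105 104 104 104 105 105 105 105 108 104]
212 [107 105 104 103 104 104 105 105 104 104 104 102 100  99  99 102 103 103
 103 105 104 106 105 105 105 104 105 106 106 105 106  95]
216 [107 105 103 103 103 104 105 106 105 102  99  93  95  97  99 101  99  96
  99 104 105 106 105 105 103 103 104 105 105 105 106  94]
220 [107 105 102 103 103 104 106 106 101  94  85  83  97 109 117 119 101  85
  87  97 103 104 105 105 103 103 105 106 106 105 107  95]
224 [107 105 103 103 104 105 105 103  95  88  78  76  85  94  98  96  83  75
  82  89  96 103 105 105 104 103 104 106 105 105 107  95]
228 [107 105 103 103 104 105 104  98  92  91  80  74  75  76  76  76  75  79
  88  92  93 100 105 105 102 103 105 106 105 105 106  95]
232 [107 106 103 102
[... 1979 characters left out ...]
 105 105 105 105 106  86]
292 [ 97 106 104 103 103 104 106  97  82  75  78  78  79  79  78  78  79  79
  76  82  99 106 105 104 104 104 106 105 105 105 104  84]
296 [ 96 106 104 103 104 106 106  91  74  72  76  79  79  76  71  73  77  79
  77  81  99 107 105 105 103 104 105 105 105 106 106  86]
300 [100 109 108 107 109 103  96  78  59  58  68  74  73  65  58  57  71  85
  82  83  99 110 111 111 109 110 110 111 110 111 111  89]
304 [111 122 113 107 107  90  69  57  53  54  55  56  55  54  54  55  63  84
  82  78  89 108 123 126 124 125 123 125 125 126 124  99]
308 [120 129  96  68  75  69  56  53  54  54  55  55  56  54  55  55  56  57
  59  56  57  78 111 128 129 128 126 127 127 130 128 104]
```

The tip is at about (288,268) and the hole at (290,241). I shift +2.5 mm in y and +1 mm in x, then lower into the upper lug.

To row units: 0.02 m / 0.75 = 0.0267, 0.0025 m / 0.75 = 0.0033.

nudge_tcp(deltas="0.0033,0.0013,0,0,0,0 | 0.0033,0.0013,0,0,0,0 | 0.0033,0.0013,0.0067,0,0,0 | 0.0033,0.0013,0.0133,0,0,0 | 0.0033,0.0013,0.02,0,0,0 | 0.0033,0.0013,0.0267,0,0,0 | 0.0033,0.0013,0.0267,0,0,0")

```text
time: 13.28
tool_pos: [0.5541, -0.0362, 0.113]
orientation: [[0.024, 1.0, -0.001], [1.0, -0.024, 0.0], [0.0, -0.001, -1.0]]
force: [-0.7, 0.3, -0.1]
finger_gap: 0.222
grip_force: 25.0
```

nudge_tcp(deltas="0,0,0.0053,0,0,0 | 0,0,0.0107,0,0,0 | 0,0,0.0107,0,0,0")

```text
time: 13.65
tool_pos: [0.554, -0.0363, 0.1051]
orientation: [[0.024, 1.0, -0.001], [1.0, -0.024, 0.0], [0.0, -0.001, -1.0]]
force: [-1.1, -0.8, -1.8]
finger_gap: 0.227
grip_force: 24.9
```

To row units: 0.01 m / 0.75 = 0.0133, 0.008 m / 0.75 = 0.0107.

nudge_tcp(deltas="0,0,0.0053,0,0,0 | 0,0,0.0107,0,0,0 | 0,0,0.0133,0,0,0 | 0,0,0.0133,0,0,0")

```text
time: 14.15
tool_pos: [0.5542, -0.0363, 0.0952]
orientation: [[0.024, 1.0, -0.0], [1.0, -0.024, 0.0], [0.0, -0.0, -1.0]]
force: [-2.9, -1.0, -1.7]
finger_gap: 0.224
grip_force: 24.9
```

nudge_tcp(deltas="0,0,0.0053,0,0,0 | 0,0,0.0107,0,0,0 | 0,0,0.0133,0,0,0 | 0,0,0.0133,0,0,0")

```text
time: 14.65
tool_pos: [0.5543, -0.0362, 0.0853]
orientation: [[0.024, 1.0, -0.0], [1.0, -0.024, 0.0], [0.0, -0.0, -1.0]]
force: [-1.6, -0.5, -1.8]
finger_gap: 0.224
grip_force: 24.9
```

To row units: 0.007 m / 0.75 = 0.0093, 0.006 m / 0.75 = 0.008.

nudge_tcp(deltas="0,0,0.004,0,0,0 | 0,0,0.008,0,0,0 | 0,0,0.0093,0,0,0 | 0,0,0.0093,0,0,0")

```text
time: 15.15
tool_pos: [0.5542, -0.0362, 0.0783]
orientation: [[0.024, 1.0, -0.0], [1.0, -0.024, 0.0], [0.0, -0.0, -1.0]]
force: [-2.2, -1.0, -2.5]
finger_gap: 0.229
grip_force: 24.9
```

nudge_tcp(deltas="0,0,0.002,0,0,0 | 0,0,0.0033,0,0,0 | 0,0,0.0033,0,0,0")

```text
time: 15.52
tool_pos: [0.5544, -0.0364, 0.0761]
orientation: [[0.024, 1.0, 0.0], [1.0, -0.024, -0.0], [-0.0, 0.0, -1.0]]
force: [-4.9, -1.2, 2.3]
finger_gap: 0.225
grip_force: 24.9
```

Seated at the expected height, with a slight upward reaction. Now I release, rise and check.

To row units: -0.06 m / 0.75 = -0.08, -0.03 m / 0.75 = -0.04.

nudge_tcp(deltas="0,0,0,0,0,0 | 0,0,0,0,0,0 | 0,0,0,0,0,0 | 0,0,0,0,0,0 | 0,0,-0.04,0,0,0 | 0,0,-0.08,0,0,0 | 0,0,-0.08,0,0,0 | 0,0,-0.08,0,0,0", aperture=1.0)

```text
time: 16.52
tool_pos: [0.5541, -0.0364, 0.1356]
orientation: [[0.024, 1.0, -0.0], [1.0, -0.024, -0.0], [-0.0, -0.0, -1.0]]
force: [0.1, -0.0, -0.0]
finger_gap: 0.995
grip_force: 0.0
```

```bash
python3 - <<'E'
from h import *
s=get_state();im=get_image("wrist");c=im[110:300,130:380];cv2.imwrite("pics/w7.png",cv2.resize(c,(750,570),interpolation=cv2.INTER_CUBIC)[:,:,::-1]);
np.savez("w7",p=s["tool_pos"],R=s["orientation"]);print(s["tool_pos"],s["finger_gap"])
E
```

```text
[ 0.55410295 -0.03637884  0.13558734] 0.9945737222770704
```

View pics/w7.png

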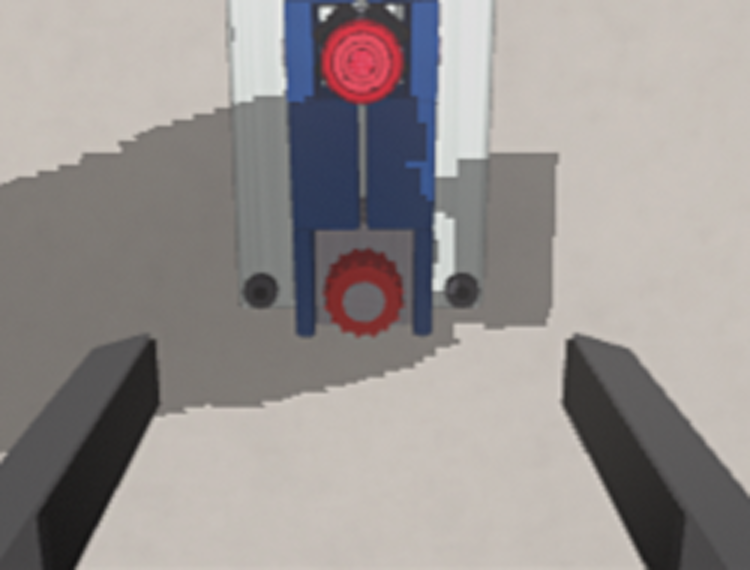

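The crop shows the red knob centred on the lug at (363,297), jaws shut, tube cap at (362,62), and the fingers open on either side. Now I descend around the jaws and pinch.

The rows are not in the units I measure in: shifts go in shares of 75 cm and turns go in shares of 180 degrees. I convert before sending: 0.099 m / 0.75 = 0.132, 0.03 m / 0.75 = 0.04.

nudge_tcp(deltas="0,0,0.04,0,0,0 | 0,0,0.08,0,0,0 | 0,0,0.1133,0,0,0 | 0,0,0.132,0,0,0 | 0,0,0.132,0,0,0", aperture=1.0)

```text
time: 17.2
tool_pos: [0.5536, -0.0361, 0.036]
orientation: [[0.024, 1.0, -0.002], [1.0, -0.024, 0.0], [0.0, -0.002, -1.0]]
force: [-0.6, -0.0, 1.2]
finger_gap: 0.999
grip_force: 0.0
```

nudge_tcp(deltas="0,0,0,0,0,0 | 0,0,0,0,0,0 | 0,0,0,0,0,0 | 0,0,0,0,0,0 | 0,0,0,0,0,0 | 0,0,0,0,0,0 | 0,0,0,0,0,0 | 0,0,0,0,0,0", aperture=0, force=20)

```text
time: 18.2
tool_pos: [0.5553, -0.0363, 0.0372]
orientation: [[0.024, 1.0, 0.002], [1.0, -0.024, 0.0], [0.0, 0.002, -1.0]]
force: [5.2, -0.1, -2.9]
finger_gap: 0.441
grip_force: 20.0
```

To row units: 0.001 m / 0.75 = 0.0013.

nudge_tcp(deltas="0,0.0013,0,0,0,0 | 0,0.0013,0,0,0,0 | 0,0.0013,0,0,0,0 | 0,0.0013,0,0,0,0 | 0,0.0013,0,0,0,0 | 0,0.0013,0,0,0,0 | 0,0.0013,0,0,0,0 | 0,0.0013,0,0,0,0", aperture=0, force=50)

```text
time: 19.2
tool_pos: [0.5554, -0.0364, 0.0372]
orientation: [[0.024, 1.0, 0.0], [1.0, -0.024, -0.0], [-0.0, 0.0, -1.0]]
force: [-1.4, -1.6, 5.0]
finger_gap: 0.442
grip_force: 50.0
```

```bash
python3 - <<'E'
from h import *
np.set_printoptions(precision=4,suppress=True)
top=get_image("top");sc=get_image("scene")
for n,a in(("top",top),("scene",sc)):
    cv2.imwrite(f"pics/{n}9.png",a[:,:,::-1])
im=get_image("wrist");s=get_state();cv2.imwrite("pics/w8.png",im[:,:,::-1])
wc=get_calibration("wrist");T=wristT(s,wc);hsv=cv2.cvtColor(im,cv2.COLOR_RGB2HSV)
red=((hsv[...,0]<8)|(hsv[...,0]>172))&(hsv[...,1]>130)&(hsv[...,2]>40)
n,l,st,c=cv2.connectedComponentsWithStats(red.astype(np.uint8))
for i in range(1,n):
    if st[i,4]>40:
        x,y,w,h=st[i,:4]; print(st[i],[onz(wc,x+w/2,y+h-w/2,z,T) for z in(.078,.118)])
q=dict(wc,T=T)
for z in(.058,.068,.078):print(z,[np.round(proj(q,[.5545+d,-.037,z])) for d in(-.011,.011)])
E
```

```text
[ 220  119   55   57 2440] [array([0.5555, 0.0269, 0.078 ]), array([0.556 , 0.0317, 0.118 ])]
[ 228  240   43   50 1256] [array([ 0.555 , -0.0354,  0.078 ]), array([ 0.5556, -0.0115,  0.118 ])]
0.058 [array([230., 253.]), array([267., 253.])]
0.068 [array([229., 262.]), array([268., 261.])]
0.078 [array([228., 272.]), array([270., 271.])]
```

View pics/w8.png

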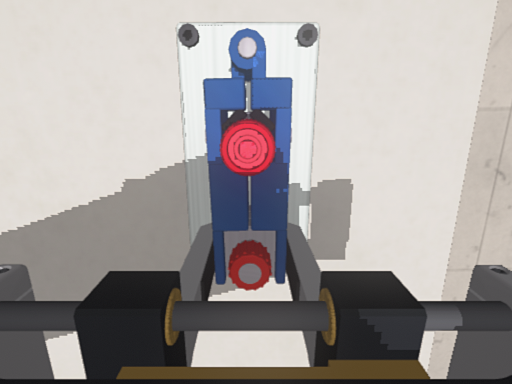

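The wrist view shows the fingers squeezing both jaws at the free end. The knob at (250,265) is 43 px wide, matching the fully-home height, and the tube cap at (247,148) is upright. Handing in.

```bash
python3 -c "
from workcell import *
print(finish_job())"
```

```text
the job is handed in; nothing more can be done
None
```

I handed in the job at about 19 s: the front jaw is shut on the tube, the red pin is fully down and released, and the fingers are still squeezing the two jaws at 50 N, with the tube upright.

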